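# Show a carton's ends to the eye, then hold it flush on the tilted plate

### The arm

A 7-joint arm with a two-finger parallel gripper is mounted at the origin on a cart in front of the work surface, level with it; the furniture and walls round the work are solid. World frame = base frame: x ahead of the robot, y to its left, z up, the work surface at z = 0. Lengths are in m, angles in rad, forces in N, time in s.
With the tool pointing down it reaches from about 0.4 to 0.875 m from the base axis. Payload 19.3 kg.
Tool frame: the origin (TCP) lies at the very end of the fingers, on their centre line; the grasp point (between the pads) lies 19 mm behind it; z points along the fingers, y is the line along which they close (so a half turn about z gives the same grasp; the last joint's range is limited). The gripper opens to 85 mm and grips with 20 to 120 N. Pads are 22 mm wide; open, the fingers measure 114 mm over their backs; the gripper's body (76 mm by 85 mm) begins 54 mm behind the grasp point. The pads swing forward as they close: fully open they stand 13 mm farther back than shut.
Start: joints at [-1.196, 0.521, -0.036, 1.599, 0.021, 1.021, -0.113], TCP at [0.269, 0.564, 0.231] pointing down, gripper open.
Joint ranges: [-2.91, 2.91], [-0.3, 2.13], [-1.5, 1.42], [0.17, 2.43], [-1.26, 4.41], [0.16, 1.93], [-2.52, 2.52]. Speed limits (rad/s): [1.89, 1.89, 2.39, 2.39, 3.01, 3.01, 3.01].

### API

Orientations are given as [roll, pitch, yaw] about the fixed x, y, z axes, in that order (R = Rz(yaw) Ry(pitch) Rx(roll)).
In Python, from workcell import bot gives the robot as it stands.
- The arm moves only by the shell command python3 -m crank 'ROWS' [FORCE]. ROWS is a JSON object of lists of equal length, an entry for each row: "travel": the shift along the world's x, y, z in cm, a list of three; "turn": the turn, a rotation vector about the world's x, y, z in degrees, a list of three; "gripper": the closure, from 0 (fully open) to 1 (shut). A call has exactly 5 rows; each row is the pose to reach, as a shift and turn from the pose commanded when the call began; what a row does not reach only later rows make up. A row lasts 1/10 s, in which the tool goes at most 50 mm and 8.59 degrees, less where a joint would pass 70% of its speed; a pose out of reach is approached as far as the arm can. A call with a gripper value outside its range is refused whole. The fingers move at their own pace and stop on an object; FORCE is the grip in N (left out, the last holds). Time passes only in rows, so rows that repeat a pose let the fingers close, or fill a call up. It gives the time, the measured TCP pose, the force, the opening and the grip force at its end, in the units of the state.
- bot.observe(): the state, without advancing time (a new reading comes with each control period).
- bot.grab_frame(name): name is "scene" or "top"; returns a dict with "pixels" (480x640x3 uint8, red, green, blue), "fx", "fy", "cx", "cy" (pixels), "extrinsics" (4x4, takes a point from world to camera coordinates). Camera axes: x right, y down, z forward; pixel columns grow to the right and rows downward; lengths in m; the calibration is good to about 2 mm. A picture is of the moment at which its call begins. There is no depth.
- bot.job_done(): hands the job in; it is judged then, once.
The state is a dict: "clock": time; "qpos": joint angles; "qd": joint speeds; "joint_efforts": joint torques, N m; "position": TCP position; "tool_rot": TCP orientation; "force": force on the tool from outside, world axes, zero at the start; "moment": the same for the moment, N m; "grip_width": finger opening in m; "finger_force": force on a finger pad.
Only numpy, scipy, OpenCV 4.12 (cv2) and the standard library are available. Lean on these libraries where they do the work, as an engineer would, in place of code of your own. Each camera call takes 0.05 s, during which the arm holds its last target. There are 200 camera calls.

### The job

Pick up the blue tablet carton and show the camera eye on the post first the end next to the broad white band across its top, then the other end (each carries a bar code), each held level, square to the lens and centred a few centimetres in front of it for about a second. Then tilt the carton to the slope of the reading plate and lay its underside flush on it, centred and lengthwise up the slope (either end up), and press gently until the sprung plate has sunk about half its travel; finish holding it there like that, without letting go. Leave the stand's tilt and the other cartons and bottles as they are.

Things in the scene. Friction and masses are not known exactly. Their poses are not given: they have to be found in the camera images.
- blue_carton: the blue tablet carton with a broad white band across its top at one end (+y), a closed rigid box 50 x 98 x 36 mm (its x, y, z), 0.05 to 0.12 kg; it starts lying flat on the table. Origin: centre of its underside; y runs along its 98 mm length, z up through its top. Grasp it across its 50 mm width (x).
- banded_end (a point): centre of the carton's end face next to the broad white band across its top, at (0, 49, 18) mm in the carton's frame; axes as the carton's
- plain_end (a point): centre of the carton's other end face, at (0, -49, 18) mm in the carton's frame; axes as the carton's
- reader: code reading stand, fixed to the table: grey base plate 230 x 130 x 12 mm, from x = -80 to +150 mm in its frame; it carries the tilting black head over its origin and, behind it at x = 128 mm, a post with a black camera box 30 x 46 x 46 mm centred 200 mm above the table. Origin on the table under the head's pivot, z up; the low edge of the tilted plate is at its -x side.
- eye (a point): the camera eye: front of the lens, at (106, 0, 200) mm in the stand's frame, with the stand's axes; the eye looks along -x. It reads a carton end that faces it squarely (within 0.25 rad), centred within 25 mm in y and z, 12 to 100 mm in front of the lens, for half a second.
- reader_head (a joint): tilt of the head about a level axis along the stand's y, pivot 65 mm above the table, rad: 0 is level, growing as the plate's normal leans to the stand's -x. Set by a very stiff friction hinge, differently each time, between 0.2 and 0.5; leave it as it is.
- read_plate (a joint): how far the sprung reading plate is pushed in along its normal, m: 0 is out, 0.008 the hard stop. It takes 1.6 N to start it, 0.8 N more per mm, about 5 N at half travel.
- head_edge (a point): middle of the black head's upper edge, 68 mm up the slope from the pivot and 8 mm along the normal; axes as the plate's
- plate_centre (a point): centre of the top face of the sprung reading plate (grey with a dark glass window, 120 x 44 mm), 26 mm from the pivot along the plate's normal; it moves with the plate. x runs up the slope along the plate's length, y across it, z is the outward normal. The plate stands 10 mm proud of the black head, 136 x 84 mm, around it.
- amber_bottle_1: bystander, leave alone: brown bottle, 38 mm across, 75 mm high; origin: centre of its underside
- white_bottle_0: bystander, leave alone: white bottle with a blue cap, 52 mm across, 80 mm high; origin: centre of its underside
- tablet_carton_2: bystander, leave alone: orange carton 52 x 110 x 40 mm; origin: centre of its underside
- tablet_carton_4: bystander, leave alone: white and green carton 45 x 85 x 30 mm; origin: centre of its underside
There are look-alikes about, which are no part of the job. What is shaped like the blue_carton but purple or red is not meant.

How it is judged:
On the way, in this order (a step that is already met when the one before it is completed fails the run):
1. the end next to the white band is shown squarely to the eye (x of banded_end in the frame of eye between -0.1 and -0.012 m and y of banded_end in the frame of eye between -0.025 and 0.025 m and z of banded_end in the frame of eye between -0.025 and 0.025 m and angle between the y axis of blue_carton and the x axis of eye, either way round below 0.25 rad), for 0.5 s.
2. the other end is shown squarely to the eye (x of plain_end in the frame of eye between -0.1 and -0.012 m and y of plain_end in the frame of eye between -0.025 and 0.025 m and z of plain_end in the frame of eye between -0.025 and 0.025 m and angle between the y axis of blue_carton and the x axis of eye, either way round below 0.25 rad), for 0.5 s.
At the end, for the whole second after the job is handed in: The carton, still gripped by the fingers, lies flush (within 0.045 rad) with its underside on the plate, lengthwise up the slope within 0.15 rad, centred within 15 mm along and 12 mm across, pressing the plate in by 1.5 to 6.8 mm of its 8 mm with 1 to 15 N, at rest (angle between the z axis of blue_carton and the z axis of plate_centre, either way round below 0.045 rad and angle between the y axis of blue_carton and the x axis of plate_centre, either way round below 0.15 rad and x of blue_carton in the frame of plate_centre between -0.015 and 0.015 m and y of blue_carton in the frame of plate_centre between -0.012 and 0.012 m and z of blue_carton in the frame of plate_centre between -0.004 and 0.004 m and value of joint read_plate between 0.0015 and 0.0068 m and contact force between blue_carton and reader between 1 and 15 N and contact force between the fingers and blue_carton above 2 N and linear speed of blue_carton below 0.01 m/s); the arm keeps its last pose, push and grip.
It fails at once if the carton is rammed against the stand with over 25 N (contact force between blue_carton and reader above 25 N).
It fails at once if the head is forced to another tilt (its upper edge moved by over 4 mm) (distance of head_edge from where it was at the start of the episode above 0.004 m).
It fails at once if another carton or bottle is shifted by more than 30 mm (distance of any of amber_bottle_1, white_bottle_0, tablet_carton_2, tablet_carton_4 from where it was at the start of the episode above 0.03 m).
It also fails if it takes over 53 s, if anything falls off the work surface, if the arm or the gripper's body presses on something with over 40 N, if the wrist force passes 120 N, or if a joint passes its speed limit or range.

## Working session

There is one attempt and no reset: what is moved stays moved. The work goes in short steps, Python scripts to look and compute and a shell command to move; the robot and the scene stay as the last step left them, time stands still between calls to the robot, and variables do not carry over. Pictures are saved under pics/ and viewed, at most 10 in all, crops included, and the job is handed in when it is done.

```bash
ls; mkdir -p pics
python3 - <<'E'
from workcell import bot
import cv2,pickle,numpy as np
fr={}
for n in("scene","top"):
    f=bot.grab_frame(n);fr[n]=f
    cv2.imwrite(f"pics/{n}0.png",f["pixels"][...,::-1])
    print(n,f["fx"],f["cx"],f["cy"],np.round(f["extrinsics"],3).tolist())
pickle.dump(fr,open("f0.pkl","wb"))
print(bot.observe())
E
```

```text
pics
scene 574.6797971582093 312.94291495372977 238.1349340176238 [[0.477, -0.879, 0.019, -0.166], [-0.62, -0.352, -0.701, 0.487], [0.623, 0.322, -0.713, 1.127], [0.0, 0.0, 0.0, 1.0]]
top 459.30047519216964 326.40541847721903 248.1700513519946 [[-0.042, -0.999, 0.003, 0.131], [-0.979, 0.041, -0.2, 0.584], [0.2, -0.012, -0.98, 1.137], [0.0, 0.0, 0.0, 1.0]]
{'clock': 0.1, 'qpos': array([-1.1962221 ,  0.52195073, -0.03630729,  1.59992981,  0.02117743,
        1.02109458, -0.11281489]), 'qd': array([-1.96589483e-03, -8.44463312e-04,  1.25992494e-04, -2.50322345e-03,
        1.49377914e-03, -1.86010956e-03,  2.36530652e-05]), 'joint_efforts': array([ 3.74954659e-03, -9.28489923e+01,  1.98412187e+00, -3.70535874e+01,
        1.81770686e-02,  5.50739889e-03, -1.02387894e-04]), 'position': array([0.26881829, 0.56391322, 0.23079338]), 'tool_rot': array([-3.14059607e+00,  5.99250712e-05,  2.69676295e+00]), 'force': array([-0.53018555,  0.66343748, -0.34616883]), 'moment': array([ 7.32915641e-05, -6.07206065e-03,  2.11163519e-02]), 'finger_force': 0.0, 'grip_width': 0.08532158091389921}
```

View pics/scene0.png

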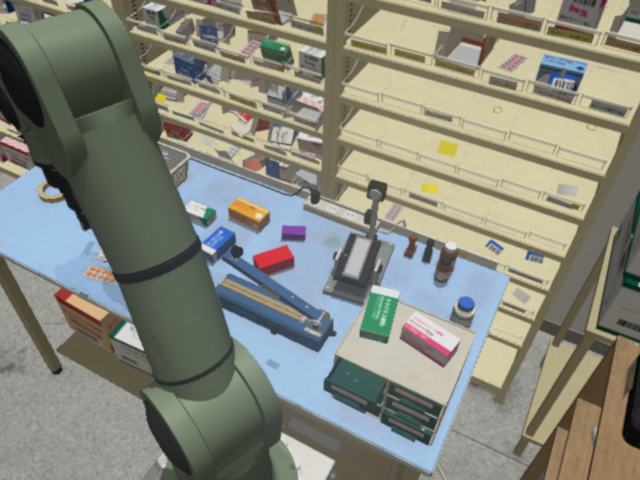

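View pics/top0.png

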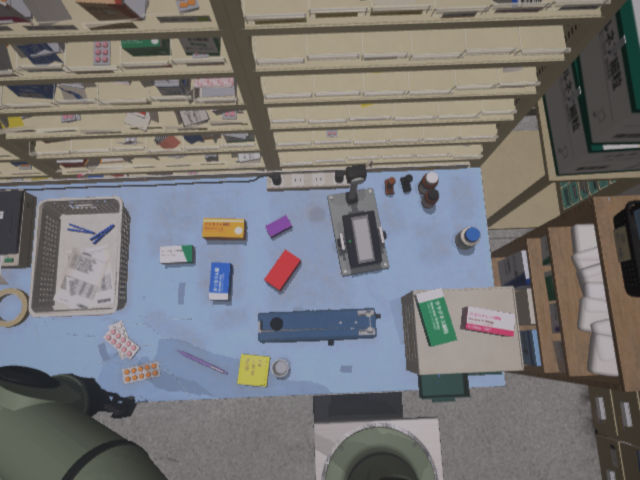

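The scene view shows the blue carton at (218,243) and the stand at (358,262). In the top view the carton is at (220,282) and the stand at (358,235), with its post at the far side (355,175). I'll enlarge both in one picture.

Run:
```python
import cv2,pickle,numpy as np
fr=pickle.load(open("f0.pkl","rb"))
t=fr["top"]["pixels"][...,::-1];s=fr["scene"]["pixels"][...,::-1]
a=cv2.resize(t[250:315,195:265],(350,325),interpolation=2)
b=cv2.resize(t[160:285,320:400],(352,550),interpolation=2)
c=cv2.resize(s[215:275,190:260],(350,270),interpolation=2)[:225]
o=np.zeros((550,702,3),np.uint8);o[:325,:350]=a;o[:,350:]=b;o[325:,:350]=c
cv2.imwrite("pics/z1.png",o)
d=cv2.resize(s[170:310,315:405],(385,600),interpolation=2);cv2.imwrite("pics/z2.png",d)
```

```text
(no output)
```

View pics/z1.png

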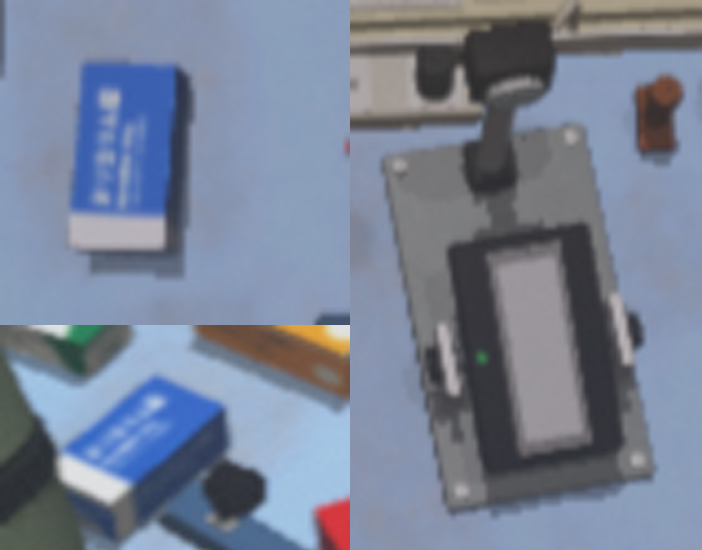

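View pics/z2.png

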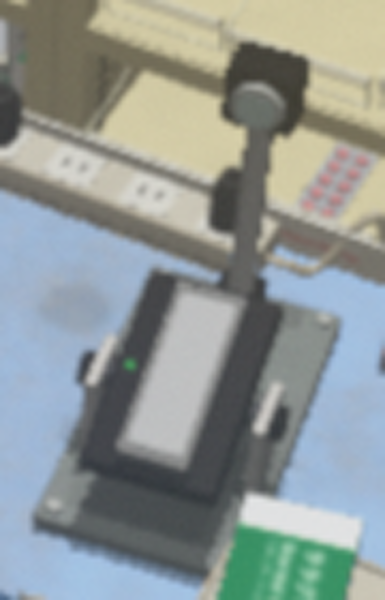

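The zoom shows the banded end of the carton facing the robot (top view, about (218,297)). The stand's x axis points away from the robot, and the plate and its four corner screws are clear in both views.

```bash
cat > h.py <<'E'
import cv2,numpy as np
def quad(m):
    c=max(cv2.findContours(m.astype(np.uint8),0,1)[0],key=cv2.contourArea)
    h=cv2.convexHull(c)
    return cv2.approxPolyN(h,4,None,-1,True).reshape(-1,2).astype(float),cv2.contourArea(c)
def ray(f,p):
    E=f["extrinsics"];R,t=E[:3,:3],E[:3,3]
    d=R.T@np.array([(p[0]-f["cx"])/f["fx"],(p[1]-f["cy"])/f["fy"],1]);return -R.T@t,d
def onz(f,p,z):
    o,d=ray(f,p);return o+d*(z-o[2])/d[2]
def tri(fa,a,fb,b):
    o,d=ray(fa,a);q,e=ray(fb,b)
    s=np.linalg.lstsq(np.c_[d,-e],q-o,rcond=None)[0]
    A,B=o+s[0]*d,q+s[1]*e;return (A+B)/2,np.linalg.norm(A-B)
E
python3 - <<'E'
from h import *;import pickle
fr=pickle.load(open("f0.pkl","rb"));T,S=fr["top"],fr["scene"]
hs={k:cv2.cvtColor(fr[k]["pixels"],cv2.COLOR_RGB2HSV).astype(int) for k in fr}
def box(m,x0,x1,y0,y1):
    o=np.zeros_like(m);o[y0:y1,x0:x1]=m[y0:y1,x0:x1];return o
h=hs["top"]
print("px",h[280,220],h[297,218],h[310,222],h[280,231],h[230,362],h[268,345],h[270,250])
blue=box((h[...,1]>150)&(h[...,0]>100)&(h[...,0]<125)&(h[...,2]>120),200,240,255,305)
white=box((h[...,1]<60)&(h[...,2]>150),205,235,288,305)
for n,m in(("blue",blue),("white",white),("both",blue|white)):
    q,a=quad(m);r=cv2.minAreaRect(q.astype(np.float32))
    print(n,a,q.tolist(),r)
    for p in q: print(np.round(onz(T,p,.036),4))
ps=[]
for n,b in(("top",(320,400,200,275)),("scene",(335,385,230,285))):
    h=hs[n]
    m=box((h[...,1]<40)&(h[...,2]>125),*b)
    q,a=quad(m);ps.append(q);print(n,a,q.tolist())
E
```

```text
px [111 114 183] [137  10 185] [109  63 183] [112  77  83] [140  10 156] [130   6 128] [108  65 185]
blue 243.5 [[230.0, 263.0], [228.0, 291.0], [209.0, 291.0], [212.0, 263.0]] ((219.5, 277.0), (18.95171546936035, 29.425031661987305), 4.085616588592529)
[0.5643 0.3621 0.036 ]
[0.4905 0.3674 0.036 ]
[0.4926 0.4167 0.036 ]
[0.5662 0.4095 0.036 ]
white 147.5 [[234.0, 296.0], [211.0, 304.0], [205.0, 298.0], [205.0, 287.0]] ((217.357421875, 298.404052734375), (30.364450454711914, 14.457694053649902), 17.2414608001709)
[0.4768 0.3518 0.036 ]
[0.4586 0.4113 0.036 ]
[0.4748 0.427  0.036 ]
[0.5035 0.4273 0.036 ]
both 243.5 [[230.0, 263.0], [228.0, 291.0], [209.0, 291.0], [212.0, 263.0]] ((219.5, 277.0), (18.95171546936035, 29.425031661987305), 4.085616588592529)
[0.5643 0.3621 0.036 ]
[0.4905 0.3674 0.036 ]
[0.4926 0.4167 0.036 ]
[0.5662 0.4095 0.036 ]
top 525.0 [[373.0, 258.0], [359.0, 260.0], [352.0, 220.0], [366.0, 217.0]]
scene 604.0 [[372.0, 239.0], [358.0, 279.0], [342.0, 274.0], [357.0, 235.0]]
```

Run:
```python
from h import *;import pickle
fr=pickle.load(open("f0.pkl","rb"));T,S=fr["top"],fr["scene"]
# carton top corners, read off the zoom: TL TR BR BL
C=np.array([onz(T,p,.036) for p in[(211,262.2),(230.8,263),(227.8,299.8),(208.4,299.4)]])
print(C.round(4),"\nctr",C.mean(0).round(4),"L,W",np.linalg.norm(C[0]-C[3]),np.linalg.norm(C[1]-C[2]),np.linalg.norm(C[0]-C[1]))
v=C[2]+C[3]-C[0]-C[1];print("carton y yaw",np.arctan2(v[1],v[0]))
B=np.array([onz(T,p,.012) for p in[(327.6,194.8),(371.9,188.0),(388.9,267.6),(342.3,276)]])
v=B[0]+B[1]-B[2]-B[3];u=B[0]+B[3]-B[1]-B[2];y=np.arctan2(v[1],v[0])
ex=np.array([np.cos(y),np.sin(y),0])
print("base",B.round(4).tolist(),np.linalg.norm(v)/2,np.linalg.norm(u)/2,"yaw",y,np.arctan2(-u[0],u[1]),"origin",B.mean(0)-.035*ex)
# plate corners BR BL TL TR from masks in both
tp=[(373,258),(359,260),(352,220),(366,217)];sp=[(358,279),(342,274),(357,235),(372,239)]
P=[];
for a,b in zip(tp,sp):
    p,e=tri(T,a,S,b);P.append(p);print(p.round(4),round(e,4))
P=np.array(P);c=P.mean(0);up=(P[2]+P[3]-P[0]-P[1])/2;ac=(P[1]+P[2]-P[0]-P[3])/2
print("plate c",c,"L",np.linalg.norm(up),"W",np.linalg.norm(ac),"tilt",np.arcsin(up[2]/np.linalg.norm(up)),"yaw",np.arctan2(up[1],up[0]))
# lens centre in both? camera box front from zooms
for z in(.2,.223): print("box top px ->",onz(T,((508-350)/4.4+319.6,88/4.4+159.6),z))
```

```text
[[0.5685 0.4121 0.036 ]
 [0.5642 0.36   0.036 ]
 [0.4676 0.3679 0.036 ]
 [0.4708 0.4181 0.036 ]] 
ctr [0.5178 0.3895 0.036 ] L,W 0.09788296981133615 0.0968499585461517 0.05229362432600009
carton y yaw 3.0706453279216794
base [[0.7493, 0.0966, 0.012], [0.764, -0.0275, 0.012], [0.5382, -0.0592, 0.012], [0.5207, 0.067, 0.012]] 0.22920292864526898 0.12616860066875019 yaw 0.13406762825235422 0.12783125952991722 origin [0.60836697 0.01454133 0.012     ]
[ 0.5569 -0.0122  0.0637] 0.0003
[0.5511 0.0267 0.067 ] 0.0053
[0.6481 0.0392 0.1128] 0.0021
[0.6561 0.0021 0.1094] 0.0047
plate c [0.60307513 0.01394788 0.08823159] L 0.10905781421282197 W 0.03875508858516609 tilt 0.4330914166688606 yaw 0.13541739342498987
box top px -> [0.72247628 0.03281708 0.2       ]
box top px -> [0.71416305 0.03478259 0.223     ]
```

```bash
python3 - <<'E'
from h import *;import pickle
fr=pickle.load(open("f0.pkl","rb"));T,S=fr["top"],fr["scene"]
t=lambda p:(p[0]/4.4+319.6,p[1]/4.4+159.6)
s=lambda p:(p[0]/4.28+314.6,p[1]/4.28+169.6)
for n,A,B in(("plate",[(242,443),(168,460),(137,257),(210,240)],[(188,470),(118,450),(175,288),(240,303)]),
 ("head",[(272,450),(135,473),(100,242),(240,224)],[(215,500),(82,462),(150,268),(282,303)])):
    r=[tri(T,t(a),S,s(b)) for a,b in zip(A,B)];P=np.array([x[0] for x in r]);print(P.round(4).tolist(),[round(x[1],4) for x in r])
    c=P.mean(0);up=(P[2]+P[3]-P[0]-P[1])/2;ac=(P[1]+P[2]-P[0]-P[3])/2;L=np.linalg.norm(up);ti=np.arcsin(up[2]/L);ya=np.arctan2(up[1],up[0])
    nn=np.cross(up,ac);nn/=np.linalg.norm(nn)
    print(n,c.round(4),"L",L,"W",np.linalg.norm(ac),"tilt",ti,"yaw",ya,"pivot",c-nn*(.026 if n=="plate" else .016))
E
python3 - <<'E'
from scipy.spatial.transform import Rotation as R
from workcell import bot
o=bot.observe();print(R.from_euler("xyz",o["tool_rot"]).as_matrix().round(3))
E
```

```text
[[0.5499, -0.0156, 0.0712], [0.5423, 0.027, 0.0718], [0.656, 0.0432, 0.0977], [0.6628, 0.0019, 0.1002]] [np.float64(0.0011), np.float64(0.0036), np.float64(0.0031), np.float64(0.0063)]
plate [0.6027 0.0141 0.0852] L 0.11778335664165573 W 0.042598223270348706 tilt 0.2350108847451793 yaw 0.14729681145482895 pivot [0.60876066 0.01463695 0.05992924]
[[0.5473, -0.0347, 0.0581], [0.5376, 0.0463, 0.0551], [0.6663, 0.0644, 0.0954], [0.6731, -0.0182, 0.1003]] [np.float64(0.0016), np.float64(0.002), np.float64(0.0038), np.float64(0.0013)]
head [0.6061 0.0144 0.0772] L 0.13486172890053294 W 0.08231595635575288 tilt 0.3107012963654507 yaw 0.1353279988488023 pivot [0.61105774 0.01419097 0.06202405]
[[-0.903  0.43  -0.   ]
 [ 0.43   0.903 -0.001]
 [-0.    -0.001 -1.   ]]
```

Run:
```python
from h import *;import pickle
fr=pickle.load(open("f0.pkl","rb"))
Q={"top":[(373,258),(359,260),(352,220),(366,217)],"scene":[(358,279),(342,274),(357,235),(372,239)]}
for n in Q:
    g=cv2.cvtColor(fr[n]["pixels"],cv2.COLOR_RGB2GRAY)
    q=np.array(Q[n],float);lo=(q[0]+q[1])/2;up=(q[2]+q[3])/2;l=(q[1]+q[2])/2;r=(q[0]+q[3])/2
    for a,b in((lo,up),(l,r)):
        d=(b-a)/np.linalg.norm(b-a);L=np.linalg.norm(b-a)
        for c in(a,b):
            k=np.arange(-9,9.1,1);p=c+np.outer(k,d)
            print(n,"from",c,cv2.remap(g,p[:,0].astype(np.float32).reshape(1,-1),p[:,1].astype(np.float32).reshape(1,-1),1).ravel().tolist())
```

```text
top from [366. 259.] [85, 83, 75, 63, 54, 52, 67, 95, 109, 130, 146, 150, 151, 150, 151, 151, 151, 151, 151]
top from [359.  218.5] [152, 152, 152, 151, 152, 152, 152, 151, 144, 128, 112, 97, 75, 59, 56, 64, 80, 92, 100]
top from [355.5 240. ] [54, 59, 78, 92, 77, 59, 55, 62, 88, 120, 140, 151, 152, 152, 152, 152, 151, 151, 152]
top from [369.5 237.5] [152, 151, 151, 151, 152, 152, 151, 150, 143, 121, 89, 63, 54, 52, 53, 53, 53, 55, 67]
scene from [350.  276.5] [76, 75, 66, 58, 59, 61, 61, 67, 87, 118, 137, 156, 180, 192, 192, 191, 192, 192, 191]
scene from [364.5 237. ] [192, 192, 192, 192, 191, 191, 183, 158, 137, 115, 107, 129, 137, 118, 101, 101, 108, 112, 128]
scene from [349.5 254.5] [125, 96, 81, 77, 85, 87, 78, 73, 91, 127, 161, 182, 190, 191, 191, 191, 192, 192, 193]
scene from [365. 259.] [192, 192, 193, 192, 193, 192, 190, 175, 149, 114, 80, 72, 74, 73, 73, 73, 71, 67, 78]
```

Run:
```python
from h import *;import pickle
fr=pickle.load(open("f0.pkl","rb"));T,S=fr["top"],fr["scene"]
def fit(n,q,th):
    """sub-pixel edges of the window: half-level crossings along each side, a line each, intersected"""
    g=cv2.cvtColor(fr[n]["pixels"],cv2.COLOR_RGB2GRAY).astype(np.float32);q=np.array(q,float);c=q.mean(0);Ls=[]
    for i in range(4):
        a,b=q[i],q[(i+1)%4];m=(a+b)/2;e=(b-a)/np.linalg.norm(b-a);nrm=np.array([e[1],-e[0]]);nrm*=np.sign(nrm@(m-c))
        pts=[]
        for s in np.linspace(.2,.8,25):
            k=np.arange(-6,4,.1);p=(a+s*(b-a)+np.outer(k,nrm)).astype(np.float32)
            v=cv2.remap(g,p[:,0].reshape(1,-1),p[:,1].reshape(1,-1),1).ravel()
            j=np.argmax(v<th[i%2]);pts.append(p[j])
        vx,vy,x,y=cv2.fitLine(np.array(pts),cv2.DIST_HUBER,0,.01,.01).ravel();Ls.append(np.cross([x,y,1],[x+vx,y+vy,1]))
    out=[]
    for i in range(4):
        z=np.cross(Ls[i-1],Ls[i]);out.append(z[:2]/z[2])
    return np.array(out)
for tt,ts in(((128,110),(165,135)),((128,120),(160,150)),((135,128),(170,165))):
    A=fit("top",[(373,258),(359,260),(352,220),(366,217)],tt);B=fit("scene",[(358,279),(342,274),(357,235),(372,239)],ts)
    r=[tri(T,a,S,b) for a,b in zip(A,B)];P=np.array([x[0] for x in r])
    c=P.mean(0);up=(P[2]+P[3]-P[0]-P[1])/2;ac=(P[1]+P[2]-P[0]-P[3])/2;L=np.linalg.norm(up);nn=np.cross(up,ac);nn/=np.linalg.norm(nn)
    print(A.round(1).tolist(),B.round(1).tolist(),[round(float(x[1]),4) for x in r])
    print(c.round(4),"L",L,"W",np.linalg.norm(ac),"tilt",np.arcsin(up[2]/L),"yaw",np.arctan2(up[1],up[0]),"n",nn,"pivot",c-nn*.026)
```

```text
[[373.2, 257.8], [358.5, 260.5], [351.8, 219.8], [366.8, 217.3]] [[358.1, 276.6], [343.1, 272.0], [356.1, 237.0], [371.0, 241.0]] [0.0002, 0.0002, 0.0009, 0.0]
[0.6028 0.0141 0.0891] L 0.10491143272220857 W 0.038966537709211234 tilt 0.28077031211728215 yaw 0.13520382763419847 n [-0.27203033 -0.05564748  0.96067833] pivot [0.60991184 0.01551915 0.06409096]
[[372.8, 257.8], [359.0, 260.5], [352.3, 219.7], [366.4, 217.4]] [[357.6, 276.6], [343.5, 272.3], [356.7, 237.0], [370.6, 240.7]] [0.0002, 0.0002, 0.0007, 0.0002]
[0.6028 0.014  0.0892] L 0.10516191686931245 W 0.03668868975074251 tilt 0.2947200352387338 yaw 0.13367293574529757 n [-0.2853464  -0.05717986  0.95671725] pivot [0.61019287 0.0155125  0.06428286]
[[372.5, 257.6], [359.2, 260.0], [352.6, 220.0], [366.2, 217.7]] [[357.2, 276.1], [344.1, 272.0], [356.9, 237.5], [370.0, 240.9]] [0.0004, 0.0002, 0.0004, 0.0006]
[0.6028 0.0141 0.0891] L 0.10337068955606289 W 0.03463522199747714 tilt 0.2876328948341948 yaw 0.13450090410094018 n [-0.28263699 -0.02669937  0.95885529] pivot [0.61014695 0.01474854 0.06421169]
```

```bash
python3 -m crank '{"travel":[[2.5,-1.75,0],[5,-3.5,0],[7.5,-5.25,0],[10,-7,0],[12.5,-8.7,0]],"turn":[[0,0,2.2],[0,0,4.4],[0,0,6.6],[0,0,8.8],[0,0,11]],"gripper":[0,0,0,0,0]}' 40
python3 -m crank '{"travel":[[2.5,-1.75,-1],[5,-3.5,-3],[7.5,-5.25,-5],[10,-7,-7],[12.4,-8.7,-9]],"turn":[[0,0,2.2],[0,0,4.4],[0,0,6.6],[0,0,8.8],[0,0,10.4]],"gripper":[0,0,0,0,0]}'
python3 -m crank '{"travel":[[0,0,-1],[0,0,-2],[0,0,-3],[0,0,-3],[0,0,-3]],"turn":[[0,0,0],[0,0,0],[0,0,0],[0,0,0],[0,0,0]],"gripper":[0,0,0,0,0]}'
python3 - <<'E'
from workcell import bot;import cv2,numpy as np
f=bot.grab_frame("top");g=bot.grab_frame("scene")
o=np.vstack([cv2.resize(f["pixels"][225:325,170:290],(600,300),interpolation=2),cv2.resize(g["pixels"][190:290,160:280],(600,300),interpolation=2)])
cv2.imwrite("pics/p1.png",cv2.resize(f["pixels"][225:325,170:290],(720,600),interpolation=2)[...,::-1]);print(bot.observe()["qpos"].round(3))
E
```

```text
clock: 0.6
position: [0.3948, 0.4762, 0.231]
tool_rot: [-3.141, -0.0, 2.89]
force: [0.6, 0.7, 0.2]
grip_width: 0.085
finger_force: 0.0
clock: 1.1
position: [0.5188, 0.3892, 0.1402]
tool_rot: [-3.141, -0.0, 3.072]
force: [0.8, 0.3, 0.2]
grip_width: 0.0855
finger_force: 0.0
clock: 1.6
position: [0.5174, 0.3909, 0.1116]
tool_rot: [3.141, -0.0, 3.071]
force: [0.9, -0.4, 0.4]
grip_width: 0.0855
finger_force: 0.0
[-0.682  0.694 -0.085  1.627  0.074  0.824  0.702]
```

View pics/p1.png

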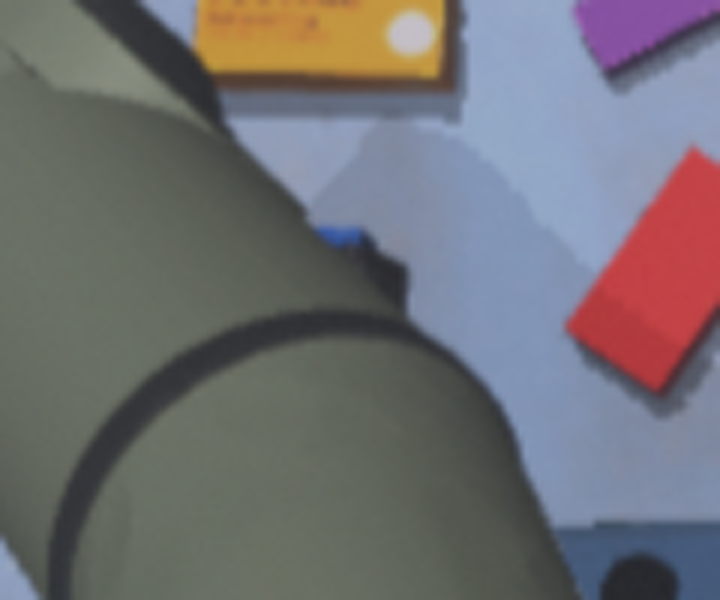

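The arm covers most of the carton in the top view. Its blue far edge shows at about (227,264), as measured, and the fingers are clear of the neighbours. I'll go down and grip.

```bash
python3 -m crank '{"travel":[[0,-0.1,-2.5],[0,-0.1,-5],[0,-0.1,-7.5],[0,-0.1,-9.5],[0,-0.1,-10.7]],"turn":[[0,0,0],[0,0,0],[0,0,0],[0,0,0],[0,0,0]],"gripper":[0,0,0,0,0]}' 40
python3 -m crank '{"travel":[[0,0,0],[0,0,0],[0,0,0],[0,0,0],[0,0,0]],"turn":[[0,0,0],[0,0,0],[0,0,0],[0,0,0],[0,0,0]],"gripper":[0,0.2,0.4,0.6,1]}' 40
python3 -m crank '{"travel":[[0,0,0],[0,0,0],[0,0,0],[0,0,0],[0,0,0]],"turn":[[0,0,0],[0,0,0],[0,0,0],[0,0,0],[0,0,0]],"gripper":[1,1,1,1,1]}' 60
```

```text
clock: 2.2
position: [0.5176, 0.3892, 0.0033]
tool_rot: [-3.141, -0.001, 3.07]
force: [-0.4, -0.5, 0.6]
grip_width: 0.0856
finger_force: 0.0
clock: 2.7
position: [0.5185, 0.3897, 0.0056]
tool_rot: [3.14, 0.001, 3.07]
force: [-1.0, -0.4, 6.5]
grip_width: 0.0493
finger_force: 41.8
clock: 3.2
position: [0.5185, 0.3897, 0.0057]
tool_rot: [3.14, 0.001, 3.07]
force: [-1.1, -0.7, 8.0]
grip_width: 0.0491
finger_force: 61.3
```

```bash
python3 -m crank '{"travel":[[0,0,2],[0,0,6],[0,0,10],[0,0,14],[0,0,18.2]],"turn":[[0,0,0],[0,0,0],[0,0,0],[0,0,0],[0,0,0]],"gripper":[1,1,1,1,1]}' 60
for i in 1 2 3; do :; done
python3 -m crank '{"travel":[[0.4,-1.5,0],[0.8,-3,0],[1.2,-4.5,0],[1.6,-6,0],[1.95,-7.5,0]],"turn":[[0,0,-6.7],[0,0,-13.4],[0,0,-20.2],[0,0,-26.9],[0,0,-33.6]],"gripper":[1,1,1,1,1]}' | tail -5
python3 -m crank '{"travel":[[0.4,-1.5,0],[0.8,-3,0],[1.2,-4.5,0],[1.6,-6,0],[1.95,-7.5,0]],"turn":[[0,0,-6.7],[0,0,-13.4],[0,0,-20.2],[0,0,-26.9],[0,0,-33.6]],"gripper":[1,1,1,1,1]}'
python3 - <<'E'
from workcell import bot;import cv2
g=bot.grab_frame("scene");cv2.imwrite("pics/p2.png",g["pixels"][...,::-1]);print(bot.observe()["qpos"].round(3))
E
```

```text
clock: 3.7
position: [0.5177, 0.389, 0.1886]
tool_rot: [3.141, 0.0, 3.07]
force: [0.4, -0.4, -0.7]
grip_width: 0.0487
finger_force: 62.5
position: [0.5377, 0.3136, 0.1871]
tool_rot: [3.141, 0.0, 2.479]
force: [-0.6, 0.2, -1.3]
grip_width: 0.0492
finger_force: 62.5
clock: 4.7
position: [0.5571, 0.2387, 0.187]
tool_rot: [3.141, -0.001, 1.893]
force: [-0.6, 0.2, -0.9]
grip_width: 0.0495
finger_force: 62.5
[-0.652  0.55   0.224  1.707 -0.148  0.9   -0.057]
```

View pics/p2.png

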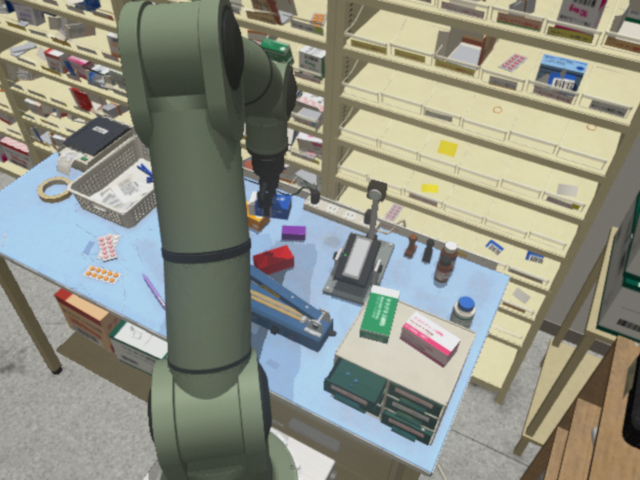

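The carton is held level in the fingers at about (280,205). Now on to the eye.

```bash
python3 -m crank '{"travel":[[0.4,-1.5,0],[0.8,-3,0],[1.2,-4.5,0],[1.6,-6,0],[1.95,-7.5,0]],"turn":[[0,0,-6.7],[0,0,-13.4],[0,0,-20.2],[0,0,-26.9],[0,0,-33.6]],"gripper":[1,1,1,1,1]}' | head -3
python3 -m crank '{"travel":[[0.4,-1.5,0],[0.8,-3,0],[1.2,-4.5,0],[1.6,-6,0],[1.95,-7.4,0]],"turn":[[0,0,-6.7],[0,0,-13.4],[0,0,-20.2],[0,0,-26.9],[0,0,-33.6]],"gripper":[1,1,1,1,1]}' | head -3
python3 -m crank '{"travel":[[0.4,-1.5,0],[0.8,-3,0],[1.2,-4.5,0],[1.6,-6,0],[1.95,-7.4,0]],"turn":[[0,0,-6.7],[0,0,-13.4],[0,0,-20.2],[0,0,-26.9],[0,0,-33.6]],"gripper":[1,1,1,1,1]}'
python3 - <<'E'
from workcell import bot;import cv2
g=bot.grab_frame("scene");cv2.imwrite("pics/p3.png",cv2.resize(g["pixels"][120:320,240:480],(720,600),interpolation=2)[...,::-1]);print(bot.observe()["qpos"].round(3))
E
```

```text
clock: 5.25
position: [0.5766, 0.164, 0.1869]
tool_rot: [3.141, -0.001, 1.308]
clock: 5.75
position: [0.5961, 0.09, 0.1869]
tool_rot: [-3.141, -0.001, 0.721]
clock: 6.25
position: [0.6156, 0.016, 0.1868]
tool_rot: [-3.141, -0.001, 0.135]
force: [-0.1, 0.6, -0.6]
grip_width: 0.0493
finger_force: 62.5
[-0.561  0.66   0.688  1.694 -0.493  0.967 -1.135]
```

View pics/p3.png

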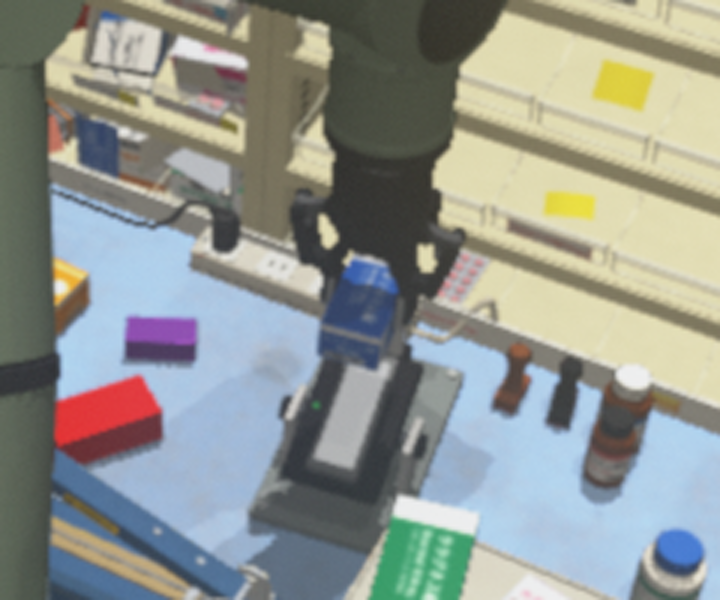

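The carton is in front of the eye with the plain blue end facing the robot side (crop (350,345)), so the banded end faces the lens. I'll hold for a second, then turn it half round.

```bash
Z='x'
python3 -m crank '{"travel":[[0,0,0],[0,0,0],[0,0,0],[0,0,0],[0,0,0]],"turn":[[0,0,0],[0,0,0],[0,0,0],[0,0,0],[0,0,0]],"gripper":[1,1,1,1,1]}' | head -1
python3 -m crank '{"travel":[[0,0,0],[0,0,0],[0,0,0],[0,0,0],[0,0,0]],"turn":[[0,0,0],[0,0,0],[0,0,0],[0,0,0],[0,0,0]],"gripper":[1,1,1,1,1]}' | head -3
python3 -m crank '{"travel":[[0,0,0],[0,0,0],[0,0,0],[0,0,0],[0,0,0]],"turn":[[0,0,7.2],[0,0,14.4],[0,0,21.6],[0,0,28.8],[0,0,36]],"gripper":[1,1,1,1,1]}' | head -3
python3 -m crank '{"travel":[[0,0,0],[0,0,0],[0,0,0],[0,0,0],[0,0,0]],"turn":[[0,0,7.2],[0,0,14.4],[0,0,21.6],[0,0,28.8],[0,0,36]],"gripper":[1,1,1,1,1]}' | head -3
python3 -m crank '{"travel":[[0,0,0],[0,0,0],[0,0,0],[0,0,0],[0,0,0]],"turn":[[0,0,7.2],[0,0,14.4],[0,0,21.6],[0,0,28.8],[0,0,36]],"gripper":[1,1,1,1,1]}' | head -3
python3 -m crank '{"travel":[[0,0,0],[0,0,0],[0,0,0],[0,0,0],[0,0,0]],"turn":[[0,0,7.2],[0,0,14.4],[0,0,21.6],[0,0,28.8],[0,0,36]],"gripper":[1,1,1,1,1]}' | head -3
python3 -m crank '{"travel":[[0,0,0],[0,0,0],[0,0,0],[0,0,0],[0,0,0]],"turn":[[0,0,7.2],[0,0,14.4],[0,0,21.6],[0,0,28.8],[0,0,36]],"gripper":[1,1,1,1,1]}'
python3 - <<'E'
from workcell import bot;import cv2
print(bot.observe()["qpos"].round(3))
E
```

```text
clock: 6.8
clock: 7.3
position: [0.6154, 0.0161, 0.1863]
tool_rot: [-3.142, -0.0, 0.138]
clock: 7.8
position: [0.6154, 0.0161, 0.1863]
tool_rot: [3.142, 0.0, 0.772]
clock: 8.3
position: [0.6154, 0.0161, 0.1863]
tool_rot: [3.142, 0.0, 1.4]
clock: 8.8
position: [0.6154, 0.016, 0.1863]
tool_rot: [-3.142, 0.0, 2.028]
clock: 9.3
position: [0.6154, 0.016, 0.1863]
tool_rot: [-3.141, 0.0, 2.656]
clock: 9.8
position: [0.6154, 0.016, 0.1863]
tool_rot: [-3.141, -0.0, -2.999]
force: [-0.2, 0.6, -2.0]
grip_width: 0.0491
finger_force: 62.4
[-0.025  0.557 -0.142  1.665  0.094  0.926  1.511]
```

```bash
python3 -m crank '{"travel":[[0,0,0],[0,0,0],[0,0,0],[0,0,0],[0,0,0]],"turn":[[0,0,0],[0,0,0],[0,0,0],[0,0,0],[0,0,0]],"gripper":[1,1,1,1,1]}' | head -1
python3 -m crank '{"travel":[[0,0,0],[0,0,0],[0,0,0],[0,0,0],[0,0,0]],"turn":[[0,0,0],[0,0,0],[0,0,0],[0,0,0],[0,0,0]],"gripper":[1,1,1,1,1]}'
python3 - <<'E'
from workcell import bot;import cv2,pickle
g=bot.grab_frame("scene");pickle.dump(g,open("s1.pkl","wb"));cv2.imwrite("pics/p4.png",cv2.resize(g["pixels"][180:280,310:410],(600,600),interpolation=2)[...,::-1])
E
```

```text
clock: 10.3
clock: 10.8
position: [0.6154, 0.0162, 0.1863]
tool_rot: [-3.142, -0.0, -3.004]
force: [0.2, 0.2, -1.3]
grip_width: 0.0494
finger_force: 62.4
```

View pics/p4.png

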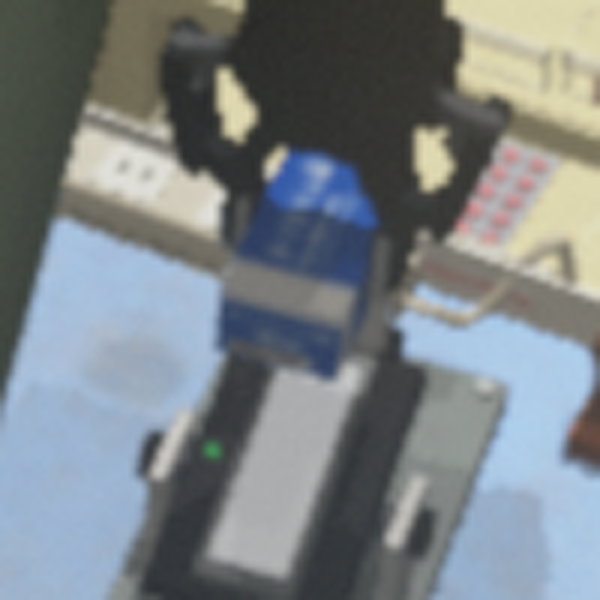

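The banded end now faces the robot (near-end bottom corners at crop (222,345) and (335,378)), so the plain end faces the eye. Next I compare the predicted corners and tilt above the plate.

```bash
python3 - <<'E'
import numpy as np,pickle
g=pickle.load(open("s1.pkl","rb"));E=g["extrinsics"];y=.136
ex=np.array([np.cos(y),np.sin(y),0]);ey=np.array([-np.sin(y),np.cos(y),0]);c=np.array([.6154,.0162,.1806])
for s in(1,-1):
  for z in(0,.036):
    p=E[:3,:3]@(c-.049*ex+s*.025*ey+[0,0,z])+E[:3,3];u=g["fx"]*p[0]/p[2]+g["cx"],g["fy"]*p[1]/p[2]+g["cy"]
    print(s,z,"crop px",(u[0]-310+.4)*6,(u[1]-180+.4)*6)
E
python3 -m crank '{"travel":[[-0.4,-0.1,-1],[-0.9,-0.1,-2.5],[-1.4,-0.2,-4],[-1.9,-0.3,-5.2],[-2.3,-0.4,-6.3]],"turn":[[0.4,-3.3,0],[0.9,-6.6,0],[1.3,-9.9,0],[1.8,-13.2,0],[2.2,-16.4,0]],"gripper":[1,1,1,1,1]}' 60
python3 -m crank '{"travel":[[0,0,0],[0,0,0],[0,0,0],[0,0,0],[0,0,0]],"turn":[[0,0,0],[0,0,0],[0,0,0],[0,0,0],[0,0,0]],"gripper":[1,1,1,1,1]}'
python3 - <<'E'
from workcell import bot;import cv2,pickle
from scipy.spatial.transform import Rotation as R
o=bot.observe();print(R.from_euler("xyz",o["tool_rot"]).as_matrix()[:,2].round(4),o["moment"],o["force"])
g=bot.grab_frame("scene");pickle.dump(g,open("s2.pkl","wb"));cv2.imwrite("pics/p5.png",cv2.resize(g["pixels"][190:310,300:420],(600,600),interpolation=2)[...,::-1])
E
```

```text
1 0 crop px 213.56046559631716 348.5059309760419
1 0.036 crop px 219.06640353934347 283.27391098996395
-1 0 crop px 334.82538250131995 382.3252211154673
-1 0.036 crop px 342.73387441656405 317.1702916376818
clock: 11.35
position: [0.5921, 0.012, 0.1231]
tool_rot: [-3.14, 0.291, -3.004]
force: [0.8, 0.5, -2.6]
grip_width: 0.049
finger_force: 62.4
clock: 11.85
position: [0.593, 0.0123, 0.1237]
tool_rot: [-3.14, 0.289, -3.003]
force: [0.6, -0.3, -0.1]
grip_width: 0.0493
finger_force: 62.4
[ 0.2826  0.0379 -0.9585] [-0.00347968  0.41548712  0.03240254] [ 0.6179469  -0.2634964  -0.14715184]
```

View pics/p5.png

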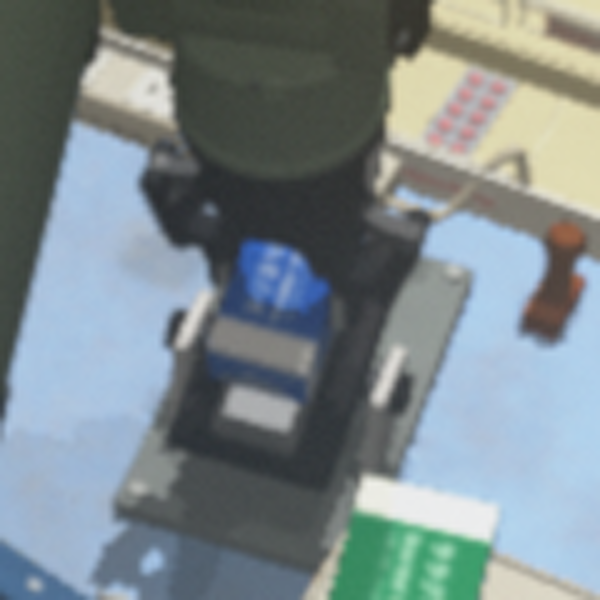

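The carton sits in line above the plate, with the plate's low end showing at crop (258,408). The corner prediction agreed to about a pixel. I'll descend along the normal, watching the force.

```bash
python3 -m crank '{"travel":[[0.14,0.02,-0.48],[0.28,0.04,-0.96],[0.42,0.06,-1.44],[0.56,0.08,-1.92],[0.62,0.08,-2.1]],"turn":[[0,0,0],[0,0,0],[0,0,0],[0,0,0],[0,0,0]],"gripper":[1,1,1,1,1]}'
python3 -c "
from workcell import bot;o=bot.observe();print(o['moment'].round(3))"
python3 -m crank '{"travel":[[0.03,0,-0.1],[0.06,0.01,-0.2],[0.08,0.01,-0.29],[0.08,0.01,-0.29],[0.08,0.01,-0.29]],"turn":[[0,0,0],[0,0,0],[0,0,0],[0,0,0],[0,0,0]],"gripper":[1,1,1,1,1]}'
python3 -c "
from workcell import bot;o=bot.observe();print(o['moment'].round(3))"
python3 -m crank '{"travel":[[0.03,0,-0.1],[0.06,0.01,-0.2],[0.08,0.01,-0.29],[0.08,0.01,-0.29],[0.08,0.01,-0.29]],"turn":[[0,0,0],[0,0,0],[0,0,0],[0,0,0],[0,0,0]],"gripper":[1,1,1,1,1]}'
python3 -c "
from workcell import bot;o=bot.observe();print(o['moment'].round(3))"
```

```text
clock: 12.4
position: [0.5985, 0.013, 0.1015]
tool_rot: [-3.14, 0.288, -3.003]
force: [0.3, -0.3, -0.5]
grip_width: 0.0486
finger_force: 62.4
[-0.037  0.351 -0.009]
clock: 12.9
position: [0.5995, 0.0131, 0.0995]
tool_rot: [-3.14, 0.289, -3.003]
force: [-0.1, -0.3, -0.6]
grip_width: 0.0492
finger_force: 62.4
[-0.05   0.384 -0.003]
clock: 13.4
position: [0.6002, 0.0132, 0.0964]
tool_rot: [-3.14, 0.289, -3.003]
force: [-0.5, 0.6, -1.6]
grip_width: 0.049
finger_force: 62.4
[-0.075  0.367 -0.04 ]
```

```bash
python3 -m crank '{"travel":[[0.03,0,-0.1],[0.06,0.01,-0.19],[0.06,0.01,-0.19],[0.06,0.01,-0.19],[0.06,0.01,-0.19]],"turn":[[0,0,0],[0,0,0],[0,0,0],[0,0,0],[0,0,0]],"gripper":[1,1,1,1,1]}'
python3 -c "
from workcell import bot;o=bot.observe();print(o['moment'].round(3))"
python3 -m crank '{"travel":[[0.03,0,-0.1],[0.06,0.01,-0.19],[0.06,0.01,-0.19],[0.06,0.01,-0.19],[0.06,0.01,-0.19]],"turn":[[0,0,0],[0,0,0],[0,0,0],[0,0,0],[0,0,0]],"gripper":[1,1,1,1,1]}'
python3 -c "
from workcell import bot;o=bot.observe();print(o['moment'].round(3))"
```

```text
clock: 13.9
position: [0.6009, 0.0133, 0.0946]
tool_rot: [-3.14, 0.289, -3.003]
force: [0.8, -0.7, 1.8]
grip_width: 0.0492
finger_force: 62.5
[-0.174  0.358 -0.029]
clock: 14.4
position: [0.6015, 0.0133, 0.0927]
tool_rot: [-3.14, 0.289, -3.003]
force: [-0.6, -1.0, 2.3]
grip_width: 0.0488
finger_force: 62.8
[-0.249  0.427 -0.019]
```

```bash
python3 -m crank '{"travel":[[0.03,0,-0.1],[0.06,0.01,-0.19],[0.06,0.01,-0.19],[0.06,0.01,-0.19],[0.06,0.01,-0.19]],"turn":[[0,0,0],[0,0,0],[0,0,0],[0,0,0],[0,0,0]],"gripper":[1,1,1,1,1]}'
python3 - <<'E'
from workcell import bot;import numpy as np,cv2,pickle
L=[]
for i in range(16):
    f=bot.grab_frame("scene" if i%2 else "top");o=bot.observe();L.append(np.r_[o["force"],o["moment"],o["position"],o["tool_rot"]])
    if i==0: pickle.dump(f,open("t3.pkl","wb"))
pickle.dump(f,open("s3.pkl","wb"))
L=np.array(L);print(L.mean(0).round(3),L.std(0).round(3))
cv2.imwrite("pics/p6.png",cv2.resize(f["pixels"][210:310,310:410],(600,600),interpolation=2)[...,::-1])
E
```

```text
clock: 14.9
position: [0.602, 0.0134, 0.0908]
tool_rot: [-3.14, 0.289, -3.003]
force: [-1.9, -0.8, 3.8]
grip_width: 0.0494
finger_force: 63.0
[-1.503 -1.829  3.229 -0.382  0.553 -0.064  0.602  0.013  0.091 -3.14
  0.289 -3.003] [0.576 0.505 0.33  0.029 0.031 0.033 0.    0.    0.    0.    0.    0.   ]
```

View pics/p6.png

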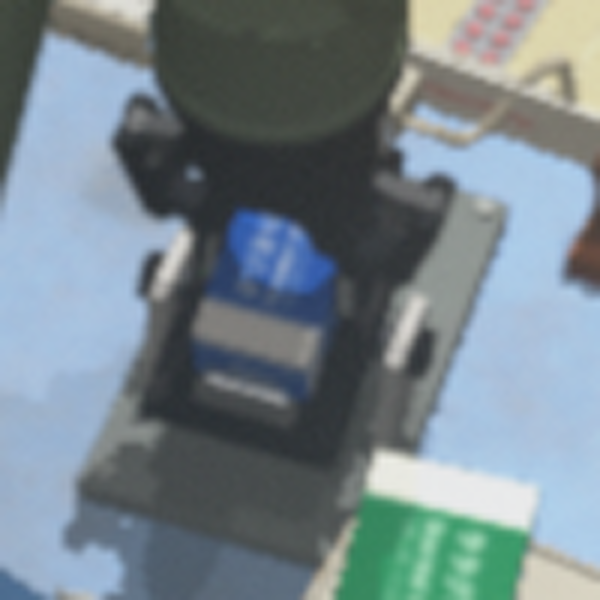

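The carton's low end rests on the plate at crop (250,385), and the force fits about 3.5 mm of sink. I'll rock it by a small angle to see whether the contact is flush, judging by where the pressure centre goes.

```bash
cat > m.py <<'E'
from workcell import bot;import numpy as np
L=[]
for i in range(10):
    bot.grab_frame("top");o=bot.observe();L.append(np.r_[o["force"],o["moment"],o["position"],o["tool_rot"]])
L=np.array(L);m=L.mean(0);print("F",m[:3].round(2),"M",m[3:6].round(3),m[6:9].round(4),m[9:].round(4))
E
python3 -m crank '{"travel":[[0,0,0],[0,0,0],[0,0,0],[0,0,0],[0,0,0]],"turn":[[0,-0.8,0],[0.2,-1.5,0],[0.2,-1.5,0],[0.2,-1.5,0],[0.2,-1.5,0]],"gripper":[1,1,1,1,1]}'|tail -3;python3 m.py
python3 -m crank '{"travel":[[0,0,0],[0,0,0],[0,0,0],[0,0,0],[0,0,0]],"turn":[[-0.2,1.5,0],[-0.4,3,0],[-0.4,3,0],[-0.4,3,0],[-0.4,3,0]],"gripper":[1,1,1,1,1]}'|tail -3;python3 m.py
python3 -m crank '{"travel":[[0,0,0],[0,0,0],[0,0,0],[0,0,0],[0,0,0]],"turn":[[0.1,-0.8,0],[0.2,-1.5,0],[0.2,-1.5,0],[0.2,-1.5,0],[0.2,-1.5,0]],"gripper":[1,1,1,1,1]}'|tail -3;python3 m.py
```

```text
force: [-1.2, -0.3, 4.1]
grip_width: 0.0493
finger_force: 63.0
F [-1.71  0.    4.46] M [-0.089  0.67   0.012] [0.602  0.0135 0.0908] [-3.1401  0.3152 -3.0032]
force: [0.9, 0.8, 5.5]
grip_width: 0.0492
finger_force: 63.1
F [0.75 0.77 4.53] M [ 0.143 -0.486  0.047] [0.6023 0.0135 0.0909] [-3.1403  0.2631 -3.0033]
force: [-2.4, -0.9, 3.4]
grip_width: 0.0492
finger_force: 63.0
F [-3.49 -0.59  2.95] M [-0.093  0.916  0.023] [0.6018 0.0134 0.0906] [-3.1401  0.2881 -3.0033]
```

Leaning 0.026 rad either way sends the pressure centre to the low or the high edge. At the present tilt it stays well inside, so the carton lies flush at about half travel.

```bash
python3 -m crank '{"travel":[[0,0,0],[0,0,0],[0,0,0],[0,0,0],[0,0,0]],"turn":[[0,0,0],[0,0,0],[0,0,0],[0,0,0],[0,0,0]],"gripper":[1,1,1,1,1]}'
python3 -c "
from workcell import bot;print(bot.job_done())"
```

```text
clock: 19.2
position: [0.602, 0.0135, 0.0908]
tool_rot: [-3.14, 0.289, -3.003]
force: [-3.4, -1.3, 3.1]
grip_width: 0.0488
finger_force: 63.1
the job is handed in; nothing more can be done
None
```

I showed both ends of the blue carton to the eye, then laid it flush on the plate and held it there pressed in about 3.5 mm (estimated from force and height), and handed the job in at 19.2 s; the hand-in returned no verdict.

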